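# Pin the feeding dish behind the tank divider

## Robot

A 6-joint arm with a two-finger parallel gripper is mounted at the origin on the work surface. World frame = base frame: x ahead of the robot, y to its left, z up, the work surface at z = 0. Lengths are in m, angles in rad, forces in N, time in s.
With the tool pointing down it reaches from about 0.25 to 0.775 m from the base axis. Payload 4 kg.
Tool frame: the origin (TCP) lies midway between the tips of the shut fingers; the grasp point (between the pads) lies 19 mm behind it; z points along the fingers, y is the direction in which the jaws open and shut (so a half turn about z gives the same grasp; the last joint's range is limited). The gripper opens to 94 mm and grips with 3 to 60 N. Pads are 16 mm wide; open, the fingers measure 119 mm over their backs; the gripper's body (75 mm by 177 mm) begins 78 mm behind the grasp point.
Start: joints at [-1.446, 0.087, 1.371, -0, 1.684, -0.103], TCP at [0.124, -0.536, 0.206] pointing down, gripper open.
Joint ranges: [-3.1, 3.1], [-0.76, 2.03], [0.27, 2.55], [-1.08, 4.22], [0.17, 2.65], [-2.57, 2.57]. Speed limits (rad/s): [2.79, 2.79, 3.14, 3.14, 3.14, 3.14].

## Interface

Orientations are given as a rotation vector (axis times angle).
In Python, from station import robot, viewer gives the robot as it stands.
- The arm moves only by the tool send_rows, never from a script. Its argument "commands" is a list of rows, each a list of 7 numbers: the turn, a rotation vector about the world's x, y, z in degrees, then the shift along the world's x, y, z in cm, then the finger opening in cm, from 0 to 9.4. In form: [[wx, wy, wz, dx, dy, dz, gripper], ...]. A call has 1 to 8 rows; each row is the pose to reach, as a shift and turn from the pose commanded when the call began; what a row does not reach only later rows make up. A row lasts 1/12 s, in which the tool goes at most 41.7 mm and 7.16 degrees, less where a joint would pass 70% of its speed; a pose out of reach is approached as far as the arm can. A call with a gripper value outside its range is refused whole. The fingers move at their own pace and stop on an object; "newtons" is the grip in N (left out, the last holds). Time passes only in rows, so rows that repeat a pose let the fingers close. It gives the time, the measured TCP pose, the force and the opening at its end, in the units of the state.
- robot.state(): the state, without advancing time (a new reading comes with each control period).
- viewer.get_image(name): name is "side" or "top"; returns a dict with "color" (480x640x3 uint8, red, green, blue), "z_map" (480x640 float32, m along the optical axis (not along the pixel's ray), 0 where there is no reading), "fov_y" (degrees; the focal length in pixels is half the picture's height over the tangent of half this angle, whatever the lens; pixels are square), "cx", "cy" (the principal point, pixels), "xyz" and "rotation" of the camera in the world. Camera axes: x right, y down, z forward; pixel columns grow to the right and rows downward; lengths in m; the calibration is good to about 2 mm. A picture is of the moment at which its call begins.
- robot.job_done(): hands the job in, once; it reports no verdict.
The state is a dict: "time_s": time; "qpos": joint angles; "joint_vel": joint speeds; "effort": joint torques, N m; "ee_pos": TCP position; "tool_rot": TCP orientation; "ft_force": force on the tool from outside, world axes, zero at the start; "wrist_torque": the same for the moment, N m; "finger_gap": opening from 0.0 (shut) to 1.0 (fully open).
Only numpy, scipy, OpenCV 4.12 (cv2) and the standard library are available. Lean on these libraries where they do the work, as an engineer would, in place of code of your own. Each camera call takes 0.05 s, during which the arm holds its last target. There are 200 camera calls.

## Task

Flip up the cam lever to free the glass tank's sliding divider, and slide the divider towards the stone until it has pushed the dish up against the stone and you feel it bear firmly, but without squeezing the dish hard. Then, with the dish still held between divider and stone, flip the lever fully down again so that the divider is locked there; leave the things on the turntable alone.

Things in the scene. Friction and masses are not known exactly. Their poses are not given: they have to be found in the camera images.
- tank: Low open glass tank, 200 mm (its x) x 460 mm (y) x 110 mm high, 5 mm walls and floor; origin at the centre of its underside. Aluminium rail on the front (-x) rim, out to x = -118 mm. A grey stone block (130 x 50 x 52 mm, fixed) lies across it near the +y end, at a place along y that varies by 25 mm and is not reported. Dish between divider and stone. A 60 mm clear flap lies shut over the +y end.
- divider: Sliding divider: upright white plate 182 mm (its x) by 6 mm (y) hung across the tank from a grey crossbar (34 mm wide, top at 124 mm); slides along the tank's y, +y towards dish and stone; 240 mm of travel. Origin in the plate's mid plane at the height of the tank's underside, axes as the tank's; dish-side face at y = +3 mm. Will not slide while the cam is locked.
- fin_grip (a point): Grip point of the divider's fin, an upright grey block on the crossbar, 16 mm thick along y, 40 mm along x, rising 46 mm above the crossbar (top at 170 mm over the counter). The point is in the middle of the fin, 15 mm below its top; pinch it along y.
- lever_pivot (a point): Middle of the cam lever's hinge, over the front rail, 126 mm above the counter; the hinge axis is the tank's y. It rides on the divider, between two steel cheeks that span 30 mm in y and 26 mm in x, top at 145 mm.
- lever_grip (a point): Grip point of the steel cam lever, on its centre line 55 mm from the hinge. The lever is a bar 14 mm wide (along the hinge axis) and 8 mm thick, ending in a round roll 12 mm thick at 72 mm (end at 78 mm). It can be pinched across its 14 mm width and swung about the hinge.
- cam_lever (a joint): Lever angle in rad: 0 = locked, lever level and pointing out of the tank to -x over the counter; grows as it is lifted, 1.57 = upright, 1.75 = its stop. The cam grips the rail below about 0.5 and takes up to 12 N at the lever grip to move there. Below 0.12 counts as fully locked.
- dish: Loose round white ceramic dish, 84 mm across, straight sides, 30 mm high, about 180 g; origin at the centre of its underside.
- canister: Bystander: squat flip-top canister, 70 mm across, 62 mm high, on the turntable (a white disc 250 mm across, top 26 mm high, beside the tank at +y).
- spoon: Bystander: steel spoon 160 mm long lying on the turntable.
- pipette: Bystander: plastic pipette 150 mm long lying on the turntable.
Mind the look-alikes: they are no part of the job. Several things have the shape of the dish; the one meant has the colours described above.

How it is judged:
By the outcome, as a careful person would: the job done as asked, in the order asked, and still so for the second after the job is handed in, with the robot touching nothing.
It also fails if it takes over 70 s, if anything falls off the work surface, if the arm or the gripper's body presses on something with over 40 N, if the wrist force passes 120 N, or if a joint passes its speed limit or range.

## Working session

There is one attempt and no reset: what is moved stays moved. The work goes in short steps, Python scripts to look and compute and a tool call to move; the robot and the scene stay as the last step left them, time stands still between calls to the robot, and variables do not carry over. Pictures are saved under pics/ and viewed, about 8 in all and at most 12, crops included, and the job is handed in when it is done.

Besides the shell and the picture viewer there is one more tool, called after "Request:" as name(argument=value, ...), one argument or row to a line, values as JSON. send_rows: Moves the arm, as the interface text tells. Its arguments: {"type":"object","properties":{"commands":{"type":"array","items":{"type":"array","items":{"type":"number"}}},"newtons":{"type":"number"}},"required":["commands"]}

```bash
mkdir -p pics
cat > h.py <<'E'
import numpy as np,cv2
from station import robot,viewer
def get(n):
    d=viewer.get_image(n); return d
def f(d): return 240/np.tan(np.radians(d["fov_y"])/2)
def ray(d,u,v):
    r=np.array([(u-d["cx"])/f(d),(v-d["cy"])/f(d),1.]); return np.array(d["rotation"]).reshape(3,3)@r
def plane(d,u,v,z):
    r=ray(d,u,v);o=np.array(d["xyz"]);return o+r*(z-o[2])/r[2]
def pt(d,u,v):
    return np.array(d["xyz"])+ray(d,u,v)*d["z_map"][int(v),int(u)]
E
python3 - <<'E'
from h import *
import pickle
for n in("side","top"):
    d=get(n);cv2.imwrite(f"pics/{n}0.png",d["color"][...,::-1]);pickle.dump(d,open(n+"0.pkl","wb"))
    print(n,d["xyz"],np.round(d["rotation"],3).tolist(),d["fov_y"],d["cx"],d["cy"])
print(robot.state())
E
```

```text
side [0.24302899 0.79896572 0.69207804] [-0.647, 2.57, -1.283] 50.49542244207159 316.6321483325122 236.87848322790734
top [0.34686108 0.13929016 1.07216981] [-2.136, 2.075, -0.235] 57.806900863293336 316.2590658006484 234.0147239195122
{'time_s': 0.1, 'qpos': array([-1.44608214e+00,  8.78839262e-02,  1.37210045e+00, -7.80834416e-06,
        1.68364579e+00, -1.03134470e-01]), 'joint_vel': array([-0.0028699 , -0.00205796, -0.00323597, -0.00033317,  0.00074387,
       -0.00022307]), 'effort': array([ 1.26031813e-03, -3.41254520e+01, -3.03301263e+01,  7.19416304e-02,
        3.04667931e-02, -9.35598496e-05]), 'ee_pos': array([ 0.12414557, -0.53527994,  0.20442107]), 'tool_rot': array([-3.11920377e+00, -3.56897185e-01,  4.66901125e-05]), 'ft_force': array([-0.379585  ,  0.34400434, -0.15671169]), 'wrist_torque': array([-0.01083004,  0.02810833, -0.00763789]), 'finger_gap': 0.9981416219479948}
```

View pics/top0.png

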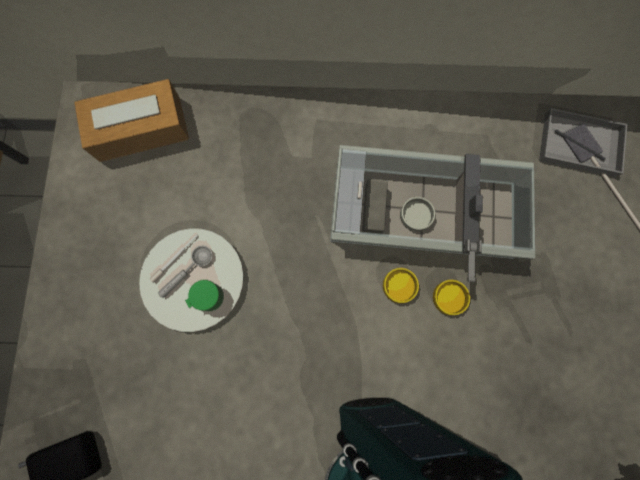

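View pics/side0.png

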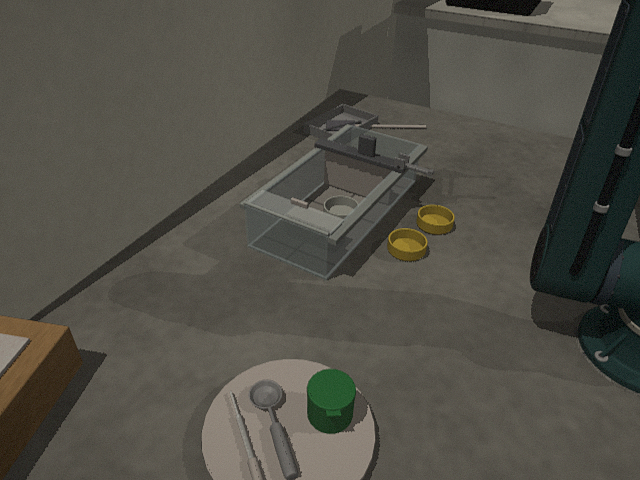

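Top view: the white dish in the tank is at (418,214). The look-alikes are two yellow dishes at (402,286) and (452,297). The divider crossbar is at (472,200), the fin at about (476,204) and the lever at (472,248–290). The stone is at (375,205). The white dish is the one meant. Next is a close crop to check it.

```bash
sed -i 's/np.array(d\["rotation"\]).reshape(3,3)@r/cv2.Rodrigues(np.array(d["rotation"],float))[0]@r/' h.py
python3 - <<'E'
from h import *
import pickle
d=pickle.load(open("top0.pkl","rb"))
c=d["color"][135:310,320:545,::-1];c=cv2.convertScaleAbs(cv2.resize(c,None,fx=3.4,fy=3.4,interpolation=cv2.INTER_CUBIC),alpha=1.5);cv2.imwrite("pics/crop0.png",c)
for n,u,v,z in [("c+x+y",340,146,.11),("c+x-y",534,162,.11),("c-x-y",533,258,.11),("c-x+y",333,241,.11),("bar+x",472,154,.124),("bar-x",472,240,.124),("fin",476,204,.17),("levend",472,293,.126),("levroot",472,254,.126),("dish",418,214,.035),("stoneface",387,205,.057),("yel1",402,286,.03),("yel2",452,297,.03)]:
    print(n,plane(d,u,v,z).round(3),pt(d,u,v).round(3))
E
```

```text
c+x+y [0.779 0.09  0.11 ] [0.779 0.09  0.11 ]
c+x-y [ 0.752 -0.369  0.11 ] [ 0.799 -0.427 -0.001]
c-x-y [ 0.522 -0.348  0.11 ] [ 0.521 -0.347  0.112]
c-x+y [0.548 0.102 0.11 ] [0.569 0.098 0.005]
bar+x [ 0.762 -0.218  0.124] [ 0.814 -0.263  0.005]
bar-x [ 0.556 -0.208  0.124] [ 0.556 -0.207  0.126]
fin [ 0.626 -0.203  0.17 ] [ 0.626 -0.203  0.171]
levend [ 0.438 -0.201  0.126] [ 0.45  -0.246  0.001]
levroot [ 0.524 -0.205  0.126] [ 0.523 -0.203  0.131]
dish [ 0.638 -0.11   0.035] [ 0.644 -0.115  0.011]
stoneface [ 0.652 -0.029  0.057] [ 0.668 -0.038  0.003]
yel1 [ 0.459 -0.068  0.03 ] [ 0.462 -0.073  0.007]
yel2 [ 0.436 -0.187  0.03 ] [ 0.439 -0.196  0.003]
```

View pics/crop0.png

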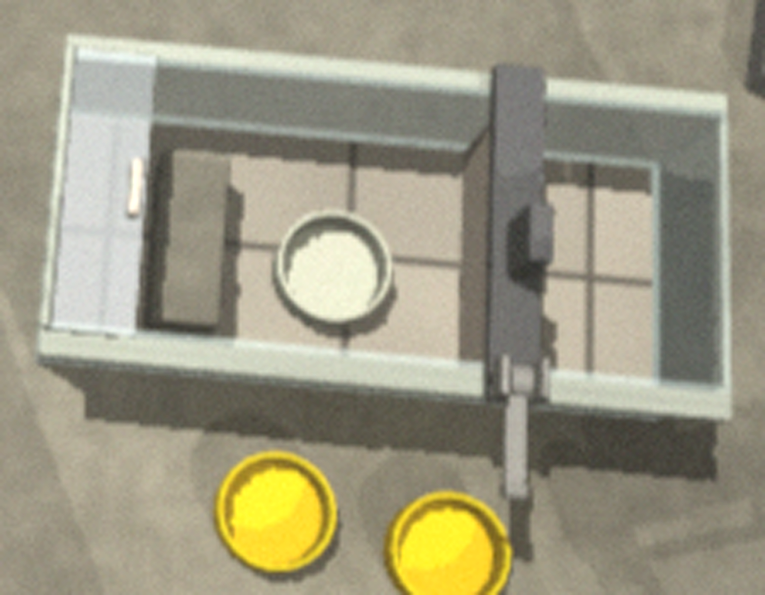

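Run:
```python
from h import *
import pickle
d=pickle.load(open("top0.pkl","rb"))
vv,uu=np.mgrid[140:300,325:545]
F=f(d);z=d["z_map"][140:300,325:545]
R=cv2.Rodrigues(np.array(d["rotation"],float))[0]
P=np.stack([(uu-d["cx"])/F*z,(vv-d["cy"])/F*z,z],-1)@R.T+np.array(d["xyz"])
def s(n,m):
    p=P[m]; 
    if len(p)<4: print(n,len(p));return
    r=cv2.minAreaRect(p[:,:2].astype(np.float32)); print(n,len(p),p.mean(0).round(4),[np.round(x,4) for x in r],p.min(0).round(3),p.max(0).round(3))
Z=P[...,2];X=P[...,0];Y=P[...,1]
s("fin",(Z>.16)&(Z<.185)&(X>.58))
s("lever",(Z>.115)&(Z<.14)&(X<.505)&(X>.4))
s("cheeks",(Z>.138)&(Z<.152)&(X<.58)&(X>.48))
s("bar",(Z>.119)&(Z<.13)&(X>.56)&(X<.8))
s("rim",(Z>.104)&(Z<.115)&(X>.5))
s("stone",(Z>.05)&(Z<.063)&(Y>-.06)&(Y<.02)&(X>.57)&(X<.74))
s("dish",(Z>.026)&(Z<.04)&(abs(X-.638)<.06)&(abs(Y+.11)<.06))
st=robot.state();Rt=cv2.Rodrigues(st["tool_rot"])[0];print(Rt.round(3))
```

```text
fin 151 [ 0.6266 -0.2091  0.1684] [array([ 0.6277, -0.2099]), array([0.0155, 0.0402]), np.float64(86.239)] [ 0.608 -0.218  0.16 ] [ 0.648 -0.202  0.175]
lever 142 [ 0.4824 -0.1999  0.1286] [array([ 0.4833, -0.2004]), array([0.0144, 0.0431]), np.float64(86.4885)] [ 0.462 -0.209  0.118] [ 0.505 -0.192  0.135]
cheeks 75 [ 0.5383 -0.2043  0.1432] [array([ 0.5386, -0.2049]), array([0.033 , 0.0244]), np.float64(86.3755)] [ 0.526 -0.221  0.138] [ 0.552 -0.188  0.149]
bar 1210 [ 0.6641 -0.1794  0.1234] [array([ 0.6692, -0.0655]), array([0.3292, 0.2033]), np.float64(86.6314)] [ 0.56  -0.235  0.119] [0.764 0.103 0.13 ]
rim 4717 [ 0.6405 -0.0897  0.1105] [array([ 0.6496, -0.1305]), array([0.4624, 0.235 ]), np.float64(86.138)] [ 0.52  -0.367  0.104] [0.78  0.107 0.115]
stone 994 [ 0.6532 -0.0034  0.0562] [array([ 0.6532, -0.0027]), array([0.0501, 0.1306]), np.float64(86.5686)] [ 0.587 -0.031  0.05 ] [0.719 0.02  0.062]
dish 226 [ 0.6388 -0.1104  0.0326] [array([ 0.6397, -0.1101]), array([0.0825, 0.0826]), np.float64(27.8146)] [ 0.599 -0.151  0.026] [ 0.683 -0.069  0.039]
[[ 0.974  0.226 -0.   ]
 [ 0.226 -0.974  0.002]
 [ 0.    -0.002 -1.   ]]
```

Request:
send_rows(
  commands=[
    [0,0,-7,4,3.7,0,5],
    [0,0,-14,7,6.5,0,5],
    [0,0,-16.6,10,9.3,0,5],
    [0,0,-16.6,13,12.1,0,5],
    [0,0,-16.6,16,14.9,0,5],
    [0,0,-16.6,19,17.7,0,5],
    [0,0,-16.6,22,20.5,0,5],
    [0,0,-16.6,25,23.3,0,5],
  ],
)

```text
time_s: 0.77
ee_pos: [0.3668, -0.3087, 0.2051]
tool_rot: [-3.14, 0.098, 0.001]
ft_force: [0.9, 0.2, 0.8]
finger_gap: 0.534
```

Request:
send_rows(
  commands=[
    [0,0,0,3,2.8,0,5],
    [0,0,0,6,5.6,0,5],
    [0,0,0,9,8.4,-1,5],
    [0,0,0,11,10.2,-3,5],
    [0,0,0,11,10.2,-4,5],
    [0,0,0,11,10.2,-4,5],
    [0,0,0,11,10.2,-4,5],
  ],
)

```text
time_s: 1.35
ee_pos: [0.4749, -0.2086, 0.1644]
tool_rot: [-3.139, 0.097, 0.005]
ft_force: [-1.0, 0.3, 1.0]
finger_gap: 0.532
```

Run:
```python
from h import *
s=robot.state();print(s["time_s"],s["ee_pos"],s["ft_force"],s["finger_gap"]);print(cv2.Rodrigues(s["tool_rot"])[0].round(3))
```

```text
1.35 [ 0.47489549 -0.20856521  0.16437136] [-1.01294717  0.27721938  0.96155376] 0.5324426676458505
[[ 0.998 -0.062 -0.003]
 [-0.062 -0.998  0.001]
 [-0.003 -0.001 -1.   ]]
```

Request:
send_rows(
  commands=[
    [0,0,0,0.9,0.7,-2,5],
    [0,0,0,0.9,0.7,-4.5,4],
    [0,0,0,0.9,0.7,-5.7,3],
    [0,0,0,0.9,0.7,-5.7,2],
    [0,0,0,0.9,0.7,-5.7,0.5],
    [0,0,0,0.9,0.7,-5.7,0.5],
    [0,0,0,0.9,0.7,-5.7,0.5],
    [0,0,0,0.9,0.7,-5.7,0.5],
  ],
  newtons=25,
)

```text
time_s: 2.02
ee_pos: [0.4855, -0.2003, 0.1102]
tool_rot: [-3.137, 0.097, -0.003]
ft_force: [-0.3, 4.8, 1.8]
finger_gap: 0.147
```

Run:
```python
from h import *
s=robot.state();print(s["time_s"],s["ee_pos"],s["ft_force"],s["finger_gap"]*94)
r=.055;x=np.array([.998,-.061])
for a in np.arange(0,1.75,.12):
    print(round(a,2),(100*x*(r-r*np.cos(a))).round(2),round(100*r*np.sin(a),2))
```

```text
2.0167 [ 0.48545474 -0.20031232  0.1102238 ] [-0.26389188  4.81839815  1.81698577] 13.790043519906556
0.0 [ 0. -0.] 0.0
0.12 [ 0.04 -0.  ] 0.66
0.24 [ 0.16 -0.01] 1.31
0.36 [ 0.35 -0.02] 1.94
0.48 [ 0.62 -0.04] 2.54
0.6 [ 0.96 -0.06] 3.11
0.72 [ 1.36 -0.08] 3.63
0.84 [ 1.83 -0.11] 4.1
0.96 [ 2.34 -0.14] 4.51
1.08 [ 2.9  -0.18] 4.85
1.2 [ 3.5  -0.21] 5.13
1.32 [ 4.13 -0.25] 5.33
1.44 [ 4.77 -0.29] 5.45
1.56 [ 5.43 -0.33] 5.5
1.68 [ 6.09 -0.37] 5.47
```

Request:
send_rows(
  commands=[
    [0,0,0,0,0,0.6,0.5],
    [0,0,0,0.2,0,1.3,0.5],
    [0,0,0,0.4,0,2.0,0.5],
    [0,0,0,0.7,0,2.6,0.5],
    [0,0,0,1.0,-0.1,3.1,0.5],
    [0,0,0,1.4,-0.1,3.6,0.5],
    [0,0,0,1.8,-0.1,4.1,0.5],
    [0,0,0,1.8,-0.1,4.1,0.5],
  ],
)

```text
time_s: 2.68
ee_pos: [0.5041, -0.2032, 0.1511]
tool_rot: [3.139, -0.097, 0.003]
ft_force: [-1.4, 1.9, -1.4]
finger_gap: 0.148
```

Request:
send_rows(
  commands=[
    [0,0,0,0.5,0,0.4,0.5],
    [0,0,0,1.1,-0.1,0.75,0.5],
    [0,0,0,1.7,-0.1,1.0,0.5],
    [0,0,0,2.3,-0.1,1.2,0.5],
    [0,0,0,2.9,-0.2,1.3,0.5],
    [0,0,0,3.5,-0.2,1.35,0.5],
    [0,0,0,4.1,-0.3,1.3,0.5],
    [0,0,0,4.1,-0.3,1.3,0.5],
  ],
)

```text
time_s: 3.35
ee_pos: [0.5464, -0.2062, 0.1653]
tool_rot: [3.138, -0.097, 0.009]
ft_force: [3.5, 0.2, 0.9]
finger_gap: 0.111
```

Run:
```python
from h import *
s=robot.state();print(s["ee_pos"],s["ft_force"],s["finger_gap"]*94)
d=get("side");c=cv2.convertScaleAbs(cv2.resize(d["color"][60:300,230:480,::-1],None,fx=2.4,fy=2.4,interpolation=cv2.INTER_CUBIC),alpha=1.5);cv2.imwrite("pics/s1.png",c)
```

```text
[ 0.54638199 -0.20621959  0.16529916] [3.53164395 0.21655314 0.86962852] 10.40314647258994
```

View pics/s1.png

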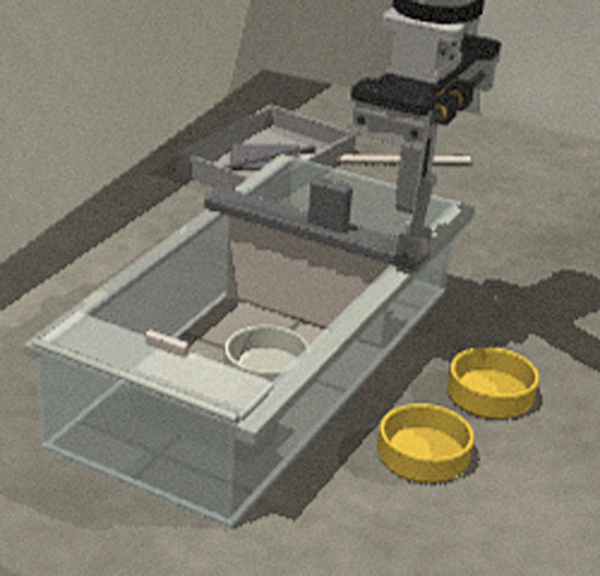

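Side crop: the gripper is over the hinge at (415,230) and the divider hasn't moved. The opening of 10.4 mm suggests the pads have slipped on the lever, so I'll open, rise and look.

Request:
send_rows(
  commands=[
    [0,0,0,0,0,0,5],
    [0,0,0,0,0,0,5],
    [0,0,0,0,0,0,5],
    [0,0,0,0,0,4,5],
    [0,0,0,0,0,7,5],
    [0,0,0,0,0,7,5],
  ],
)

```text
time_s: 3.9
ee_pos: [0.5461, -0.207, 0.2397]
tool_rot: [3.135, -0.098, 0.017]
ft_force: [0.1, 0.9, 1.2]
finger_gap: 0.493
```

Run:
```python
from h import *
s=robot.state();print(s["ee_pos"],s["ft_force"],s["finger_gap"]*94)
d=get("side");c=cv2.convertScaleAbs(cv2.resize(d["color"][100:220,340:460,::-1],None,fx=4.5,fy=4.5,interpolation=cv2.INTER_CUBIC),alpha=1.5);cv2.imwrite("pics/s2.png",c)
```

```text
[ 0.5461485  -0.20698466  0.23969606] [0.14464999 0.85902103 1.23536209] 46.37050224971575
```

View pics/s2.png

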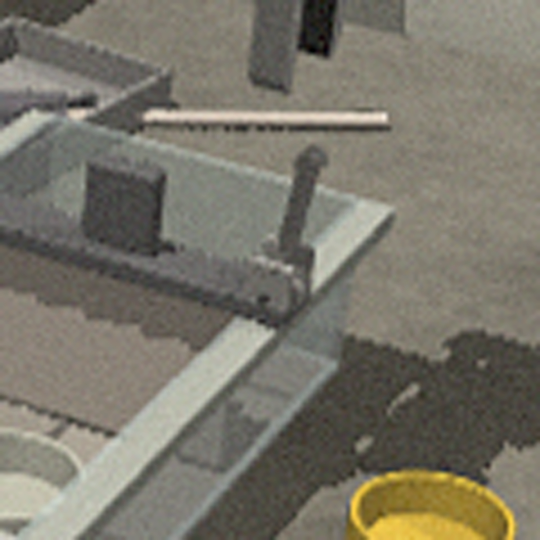

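The crop shows the lever upright at about (305,200), still leaning slightly outward at roughly 1.3 rad. The divider is in place. I'll nudge the lever fully up with closed fingers from the -x side.

Request:
send_rows(
  commands=[
    [0,0,0,-3,0.3,0,0],
    [0,0,0,-6.2,0.5,0,0],
    [0,0,0,-6.2,0.5,0,0],
    [0,0,0,-6.2,0.5,-4,0],
    [0,0,0,-6.2,0.5,-7,0],
    [0,0,0,-4.5,0.4,-7,0],
    [0,0,0,-3,0.3,-7,0],
    [0,0,0,-2,0.2,-7,0],
  ],
)

```text
time_s: 4.62
ee_pos: [0.5237, -0.2032, 0.1596]
tool_rot: [-3.138, 0.097, 0.006]
ft_force: [-0.7, 0.5, 0.2]
finger_gap: 0.015
```

Request:
send_rows(
  commands=[
    [0,0,0,0.5,0,0,0],
    [0,0,0,1.0,-0.1,0,0],
    [0,0,0,1.2,-0.1,0,0],
    [0,0,0,1.2,-0.1,0,0],
  ],
)

```text
time_s: 4.95
ee_pos: [0.5334, -0.2043, 0.162]
tool_rot: [-3.139, 0.098, 0.012]
ft_force: [-7.0, 2.3, -0.1]
finger_gap: 0.003
```

Request:
send_rows(
  commands=[
    [0,0,0,-1.5,0.1,0,0],
    [0,0,0,-1.5,0.1,4,0],
    [0,0,0,-1.5,0.1,8,2],
    [0,0,0,2,-0.3,8,4],
    [0,0,0,5.5,-0.4,8,5],
    [0,0,0,9.4,-0.55,8,5],
    [0,0,0,9.4,-0.55,8,5],
    [0,0,0,9.4,-0.55,8,5],
  ],
)

```text
time_s: 5.62
ee_pos: [0.6313, -0.2101, 0.2394]
tool_rot: [-3.139, 0.096, 0.006]
ft_force: [-1.0, 0.2, -0.0]
finger_gap: 0.397
```

Run:
```python
from h import *
s=robot.state();print(s["ee_pos"],s["ft_force"],s["finger_gap"]*94)
```

```text
[ 0.63127188 -0.21011413  0.23944978] [-9.80127785e-01  1.63625615e-01 -2.64532819e-05] 37.3337954726815
```

Request:
send_rows(
  commands=[
    [0,0,0,-0.3,0,-3,5],
    [0,0,0,-0.3,0,-6,5],
    [0,0,0,-0.3,0,-9,5],
    [0,0,0,-0.3,0,-10.2,4],
    [0,0,0,-0.3,0,-10.2,2],
    [0,0,0,-0.3,0,-10.2,0.5],
    [0,0,0,-0.3,0,-10.2,0.5],
    [0,0,0,-0.3,0,-10.2,0.5],
  ],
  newtons=30,
)

```text
time_s: 6.28
ee_pos: [0.6281, -0.2107, 0.1441]
tool_rot: [3.138, -0.097, 0.008]
ft_force: [0.4, 0.9, -0.9]
finger_gap: 0.215
```

Run:
```python
from h import *
s=robot.state();print(s["ee_pos"],s["ft_force"],s["finger_gap"]*94)
```

```text
[ 0.62814915 -0.21074165  0.1440863 ] [ 0.38736548  0.88776152 -0.87700326] 20.205056559780882
```

Request:
send_rows(
  commands=[
    [0,0,0,0,0,0,0.5],
    [0,0,0,0,0,0,0.5],
    [0,0,0,0,0,0,0.5],
    [0,0,0,0,0.4,0,0.5],
    [0,0,0,0,0.8,0,0.5],
    [0,0,0,0.1,1.2,0,0.5],
    [0,0,0,0.1,1.6,0,0.5],
    [0,0,0,0.1,2.0,0,0.5],
  ],
)

```text
time_s: 6.95
ee_pos: [0.6294, -0.1916, 0.1438]
tool_rot: [3.136, -0.099, 0.009]
ft_force: [0.6, -2.3, 5.5]
finger_gap: 0.169
```

Request:
send_rows(
  commands=[
    [0,0,0,0,0.4,0,0.5],
    [0,0,0,0.1,0.8,0,0.5],
    [0,0,0,0.1,1.2,0,0.5],
    [0,0,0,0.1,1.6,0,0.5],
    [0,0,0,0.1,2.0,0,0.5],
    [0,0,0,0.1,2.4,0,0.5],
    [0,0,0,0.2,2.8,0,0.5],
    [0,0,0,0.2,3.2,0,0.5],
  ],
)

```text
time_s: 7.62
ee_pos: [0.6316, -0.1594, 0.1438]
tool_rot: [3.137, -0.099, 0.009]
ft_force: [1.3, -2.8, 6.6]
finger_gap: 0.17
```

Request:
send_rows(
  commands=[
    [0,0,0,0,0.4,0,0.5],
    [0,0,0,0.1,0.8,0,0.5],
    [0,0,0,0.1,1.2,0,0.5],
    [0,0,0,0.1,1.5,0,0.5],
    [0,0,0,0.1,1.8,0,0.5],
    [0,0,0,0.1,2.1,0,0.5],
    [0,0,0,0.2,2.4,0,0.5],
    [0,0,0,0.2,2.7,0,0.5],
  ],
)

```text
time_s: 8.28
ee_pos: [0.6334, -0.1328, 0.1438]
tool_rot: [3.136, -0.099, 0.009]
ft_force: [0.4, -2.9, 6.8]
finger_gap: 0.167
```

Run:
```python
from h import *
s=robot.state();print(s["ee_pos"],s["ft_force"],s["finger_gap"]*94)
d=get("side");c=cv2.convertScaleAbs(cv2.resize(d["color"][110:290,230:450,::-1],None,fx=3,fy=3,interpolation=cv2.INTER_CUBIC),alpha=1.5);cv2.imwrite("pics/s3.png",c)
```

```text
[ 0.63340078 -0.13277386  0.14376253] [ 0.35648075 -2.86703364  6.79307626] 15.725163347887161
```

View pics/s3.png

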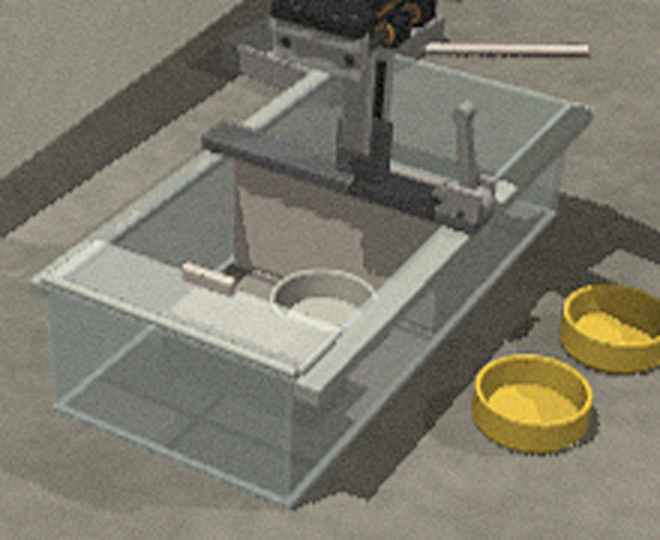

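The lever stands up at (465,140). The dish at (325,300) is being pushed, and resistance is about 2.9 N. I'll creep on until it bears on the stone.

Request:
send_rows(
  commands=[
    [0,0,0,0,0.2,0,0.5],
    [0,0,0,0,0.4,0,0.5],
    [0,0,0,0,0.6,0,0.5],
    [0,0,0,0,0.8,0,0.5],
    [0,0,0,0.1,1.0,0,0.5],
    [0,0,0,0.1,1.2,0,0.5],
  ],
)

```text
time_s: 8.83
ee_pos: [0.6342, -0.1208, 0.1437]
tool_rot: [3.136, -0.099, 0.008]
ft_force: [0.0, -3.9, 6.4]
finger_gap: 0.172
```

Request:
send_rows(
  commands=[
    [0,0,0,0,0.1,0,0.5],
    [0,0,0,0,0.2,0,0.5],
    [0,0,0,0,0.3,0,0.5],
  ],
)

```text
time_s: 9.08
ee_pos: [0.6344, -0.1178, 0.1438]
tool_rot: [3.136, -0.099, 0.009]
ft_force: [0.6, -4.7, 5.8]
finger_gap: 0.17
```

Request:
send_rows(
  commands=[
    [0,0,0,0,0.1,0,0.5],
    [0,0,0,0,0.2,0,0.5],
  ],
)

```text
time_s: 9.25
ee_pos: [0.6346, -0.1158, 0.1438]
tool_rot: [3.136, -0.099, 0.009]
ft_force: [-0.1, -4.4, 7.5]
finger_gap: 0.171
```

Request:
send_rows(
  commands=[
    [0,0,0,0,0.1,0,0.5],
    [0,0,0,0,0.2,0,0.5],
  ],
)

```text
time_s: 9.42
ee_pos: [0.6347, -0.1138, 0.1438]
tool_rot: [3.136, -0.099, 0.01]
ft_force: [0.1, -3.4, 5.7]
finger_gap: 0.168
```

Request:
send_rows(
  commands=[
    [0,0,0,0,0.1,0,0.5],
    [0,0,0,0,0.2,0,0.5],
  ],
)

```text
time_s: 9.58
ee_pos: [0.6348, -0.1118, 0.1438]
tool_rot: [3.136, -0.099, 0.01]
ft_force: [1.1, -2.8, 3.6]
finger_gap: 0.168
```

Request:
send_rows(
  commands=[
    [0,0,0,0,0.1,0,0.5],
    [0,0,0,0,0.1,0,0.5],
  ],
)

```text
time_s: 9.75
ee_pos: [0.6349, -0.1105, 0.1438]
tool_rot: [3.137, -0.099, 0.011]
ft_force: [1.8, -2.6, 6.0]
finger_gap: 0.169
```

Request:
send_rows(
  commands=[
    [0,0,0,0,0.1,0,0.5],
    [0,0,0,0,0.1,0,0.5],
  ],
)

```text
time_s: 9.92
ee_pos: [0.6349, -0.1104, 0.1437]
tool_rot: [3.135, -0.099, 0.011]
ft_force: [1.9, -4.9, 5.6]
finger_gap: 0.17
```

Request:
send_rows(
  commands=[
    [0,0,0,0,0.05,0,0.5],
    [0,0,0,0,0.1,0,0.5],
    [0,0,0,0,0.1,0,0.5],
  ],
)

```text
time_s: 10.17
ee_pos: [0.6349, -0.1105, 0.1437]
tool_rot: [3.134, -0.1, 0.011]
ft_force: [1.8, -7.9, 5.7]
finger_gap: 0.165
```

Request:
send_rows(
  commands=[
    [0,0,0,0,0.05,0,0.5],
    [0,0,0,0,0.1,0,0.5],
    [0,0,0,0,0.1,0,0.5],
  ],
)

```text
time_s: 10.42
ee_pos: [0.6349, -0.1104, 0.1438]
tool_rot: [3.132, -0.101, 0.011]
ft_force: [1.3, -8.9, 5.8]
finger_gap: 0.17
```

Request:
send_rows(
  commands=[
    [0,0,0,0,0.1,0,0.5],
    [0,0,0,0,0.15,0,0.5],
    [0,0,0,0,0.15,0,0.5],
    [0,0,0,0,0.15,0,0.5],
  ],
)

```text
time_s: 10.75
ee_pos: [0.6349, -0.1104, 0.1438]
tool_rot: [3.13, -0.103, 0.012]
ft_force: [2.0, -12.0, 4.5]
finger_gap: 0.171
```

Run:
```python
from h import *
import pickle
s=robot.state();print(s["ee_pos"],s["ft_force"],s["finger_gap"]*94)
d=get("top");pickle.dump(d,open("t4.pkl","wb"));c=cv2.convertScaleAbs(cv2.resize(d["color"][130:310,320:545,::-1],None,fx=3,fy=3,interpolation=cv2.INTER_CUBIC),alpha=1.5)
d=get("side");c2=cv2.convertScaleAbs(cv2.resize(d["color"][110:290,230:450,::-1],None,fx=2,fy=2,interpolation=cv2.INTER_CUBIC),alpha=1.5)
cv2.imwrite("pics/t4.png",c)
```

```text
[ 0.63493851 -0.1104426   0.14378345] [  2.03800445 -11.96036202   4.47688414] 16.058956371053092
```

View pics/t4.png

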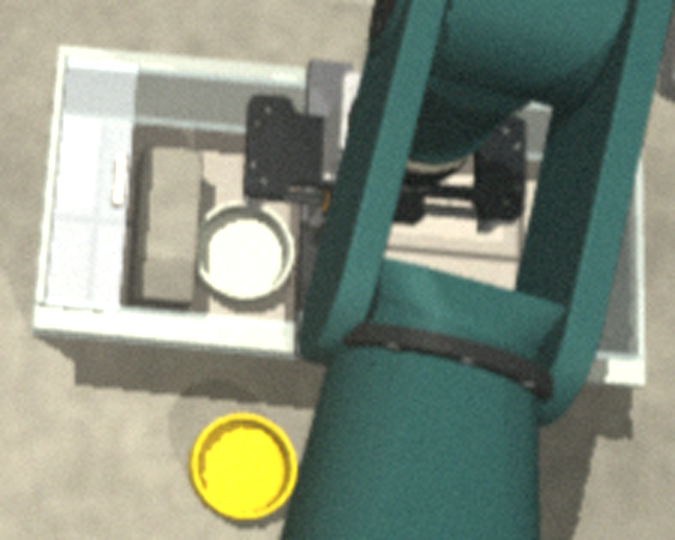

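The dish at (246,250) touches the stone at (175,225). The divider has stalled at 12 N, about 9 N above its sliding drag. I'll release the fin and rise.

Request:
send_rows(
  commands=[
    [0,0,0,0,0,0,4],
    [0,0,0,0,0,0,4],
    [0,0,0,0,0,0,4],
    [0,0,0,0,-0.3,0,4],
    [0,0,0,0,-0.3,2,4],
    [0,0,0,0,-0.3,6,4],
    [0,0,0,0,-0.3,10,3],
    [0,0,0,0,-0.3,10,0],
  ],
)

```text
time_s: 11.52
ee_pos: [0.6358, -0.1077, 0.2505]
tool_rot: [3.137, -0.096, 0.023]
ft_force: [-0.7, -0.1, 2.7]
finger_gap: 0.323
```

Run:
```python
from h import *
s=robot.state();print(s["ee_pos"],s["ft_force"],s["finger_gap"]*94)
p=s["ee_pos"]
x=np.array([.998,-.061]);h=np.array([.5446,-.1045]);r=.057
for a in [1.75,1.57,1.4,1.2,1.0,.8,.6,.5,.4,.3,.2,.1,0]:
    q=h+x*(-r*np.cos(a)+.004*np.sin(a)+.008);print(a,q.round(4),round(.126+r*np.sin(a)+.004*np.cos(a),4))
```

```text
[ 0.63580115 -0.10772583  0.25045211] [-0.66542551 -0.10079993  2.66546353] 30.339529427569303
1.75 [ 0.5667 -0.1058] 0.1814
1.57 [ 0.5565 -0.1052] 0.183
1.4 [ 0.5468 -0.1046] 0.1829
1.2 [ 0.5357 -0.104 ] 0.1806
1.0 [ 0.5252 -0.1033] 0.1761
0.8 [ 0.5158 -0.1027] 0.1697
0.6 [ 0.5079 -0.1023] 0.1615
0.5 [ 0.5046 -0.1021] 0.1568
0.4 [ 0.5017 -0.1019] 0.1519
0.3 [ 0.4994 -0.1017] 0.1467
0.2 [ 0.4976 -0.1016] 0.1412
0.1 [ 0.4964 -0.1016] 0.1357
0 [ 0.4957 -0.1015] 0.13
```

Request:
send_rows(
  commands=[
    [0,0,0,-2,0,0,0],
    [0,0,0,-4,0.1,0,0],
    [0,0,0,-5.6,0.1,0,0],
    [0,0,0,-5.6,0.1,0,0],
    [0,0,0,-5.6,0.1,-3,0],
    [0,0,0,-5.6,0.1,-6.5,0],
    [0,0,0,-5.6,0.1,-6.5,0],
    [0,0,0,-5.6,0.1,-6.5,0],
  ],
)

```text
time_s: 12.18
ee_pos: [0.5755, -0.1058, 0.1724]
tool_rot: [-3.138, 0.097, 0.011]
ft_force: [0.5, -0.3, -0.1]
finger_gap: 0.006
```

Run:
```python
from h import *
s=robot.state();print(s["ee_pos"],s["ft_force"],s["finger_gap"]*94)
d=get("side");c=cv2.convertScaleAbs(cv2.resize(d["color"][100:290,230:450,::-1],None,fx=3,fy=3,interpolation=cv2.INTER_CUBIC),alpha=1.5);cv2.imwrite("pics/s5.png",c)
```

```text
[ 0.57550121 -0.10580361  0.17236685] [ 0.4833358  -0.25571738 -0.12943464] 0.5838448503816429
```

View pics/s5.png

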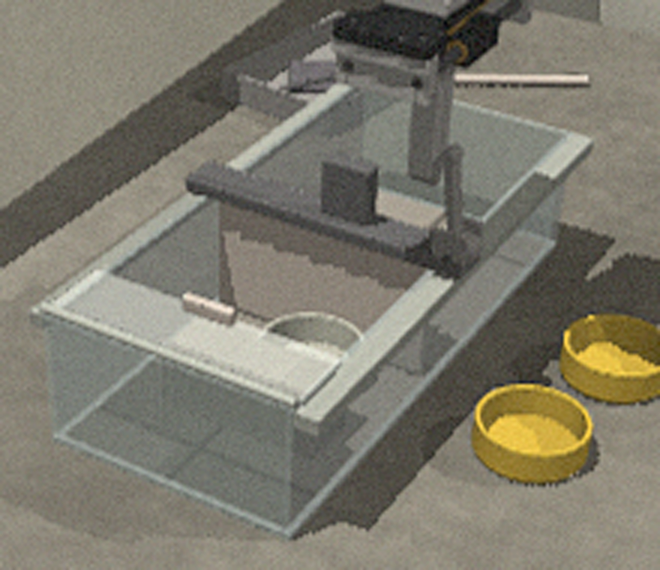

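The closed finger at (428,130) stands behind the upright lever at (455,200). Now I'll swing it down.

Request:
send_rows(
  commands=[
    [0,0,0,0,0,1.0,0],
    [0,0,0,-1,0,1.1,0],
    [0,0,0,-2,0.1,1.1,0],
    [0,0,0,-2.9,0.1,1.05,0],
    [0,0,0,-4,0.2,0.8,0],
    [0,0,0,-5,0.3,0.4,0],
    [0,0,0,-6,0.3,-0.3,0],
    [0,0,0,-6,0.3,-0.3,0],
  ],
)

```text
time_s: 12.9
ee_pos: [0.5154, -0.1036, 0.1736]
tool_rot: [3.139, -0.098, 0.001]
ft_force: [0.1, -0.9, 0.4]
finger_gap: 0.006
```

Run:
```python
from h import *
s=robot.state();print(s["ee_pos"],s["ft_force"],s["finger_gap"]*94)
```

```text
[ 0.51543426 -0.10358266  0.17358317] [ 0.10148141 -0.88711858  0.43669526] 0.6034605057826169
```

Request:
send_rows(
  commands=[
    [0,0,0,-0.8,0,-0.9,0],
    [0,0,0,-1.1,0.1,-1.5,0],
    [0,0,0,-1.4,0.1,-2.0,0],
    [0,0,0,-1.6,0.1,-2.5,0],
    [0,0,0,-1.7,0.1,-3.0,0],
    [0,0,0,-1.7,0.1,-3.0,0],
  ],
)

```text
time_s: 13.4
ee_pos: [0.4996, -0.1026, 0.142]
tool_rot: [3.14, -0.097, -0.001]
ft_force: [-0.6, -0.7, 2.3]
finger_gap: 0.004
```

Request:
send_rows(
  commands=[
    [0,0,0,-0.1,0,-0.4,0],
    [0,0,0,-0.2,0,-0.8,0],
    [0,0,0,-0.3,0,-1.1,0],
    [0,0,0,-0.3,0,-1.1,0],
  ],
)

```text
time_s: 13.73
ee_pos: [0.4975, -0.1025, 0.1312]
tool_rot: [-3.14, 0.097, -0.002]
ft_force: [1.1, 0.2, 1.2]
finger_gap: 0.005
```

Run:
```python
from h import *
s=robot.state();print(s["ee_pos"],s["ft_force"],s["finger_gap"]*94)
d=get("side");c=cv2.convertScaleAbs(cv2.resize(d["color"][100:290,230:450,::-1],None,fx=3,fy=3,interpolation=cv2.INTER_CUBIC),alpha=1.5);cv2.imwrite("pics/s6.png",c)
```

```text
[ 0.49747312 -0.10254355  0.13118131] [1.06919094 0.23372782 1.22735447] 0.469954045272655
```

View pics/s6.png

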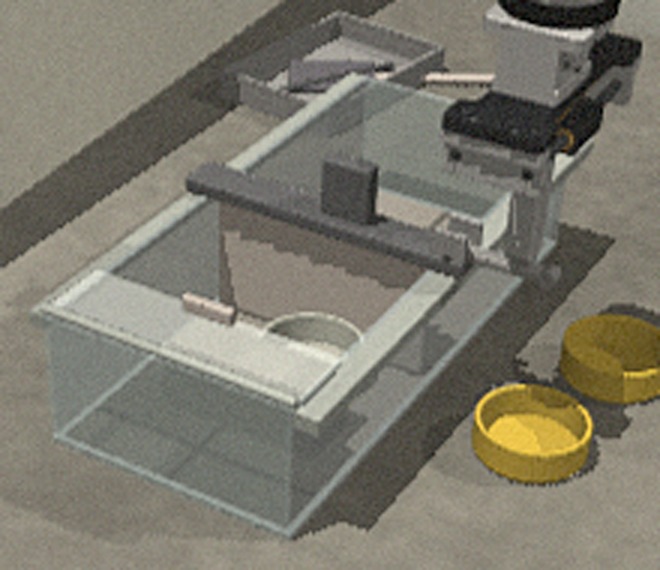

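The lever lies down under the finger, with its roll at (545,270). I'll press on to feel its stop.

Request:
send_rows(
  commands=[
    [0,0,0,0,0,-0.2,0],
    [0,0,0,0,0,-0.4,0],
    [0,0,0,0,0,-0.5,0],
    [0,0,0,0,0,-0.5,0],
  ],
)

```text
time_s: 14.12
ee_pos: [0.4972, -0.1026, 0.1295]
tool_rot: [3.139, -0.097, 0.003]
ft_force: [-4.2, 1.6, 12.9]
finger_gap: 0.006
```

Request:
send_rows(
  commands=[
    [0,0,0,0,0,-0.2,0],
    [0,0,0,0,0,-0.3,0],
    [0,0,0,0,0,-0.3,0],
  ],
)

```text
time_s: 14.37
ee_pos: [0.4972, -0.1027, 0.1291]
tool_rot: [3.139, -0.097, 0.005]
ft_force: [-8.1, 2.4, 22.6]
finger_gap: 0.003
```

Request:
send_rows(
  commands=[
    [0,0,0,0,0,1,0],
    [0,0,0,0,0,3,0],
    [0,0,0,-1,-1,7,0],
    [0,0,0,-4,-4,10,0],
    [0,0,0,-6,-7,10,0],
    [0,0,0,-8,-10,10,0],
    [0,0,0,-10,-13,10,0],
    [0,0,0,-12,-16,10,0],
  ],
)

```text
time_s: 15.03
ee_pos: [0.3755, -0.2637, 0.2231]
tool_rot: [-3.14, 0.097, 0.001]
ft_force: [1.3, -0.8, -0.3]
finger_gap: 0.001
```

Request:
send_rows(
  commands=[
    [0,0,0,-2,-3,0,0],
    [0,0,0,-4,-6,0,0],
    [0,0,0,-6,-9,0,0],
    [0,0,0,-8,-12,0,0],
    [0,0,0,-10,-15,0,0],
    [0,0,0,-10,-15,0,0],
  ],
)

```text
time_s: 15.53
ee_pos: [0.2729, -0.4166, 0.2217]
tool_rot: [-3.14, 0.109, 0.006]
ft_force: [-0.6, 0.7, -0.5]
finger_gap: 0.007
```

Run:
```python
from h import *
s=robot.state();print(s["time_s"],s["ee_pos"],s["ft_force"])
d=get("top")
vv,uu=np.mgrid[140:300,325:545]
F=f(d);z=d["z_map"][140:300,325:545]
R=cv2.Rodrigues(np.array(d["rotation"],float))[0]
P=np.stack([(uu-d["cx"])/F*z,(vv-d["cy"])/F*z,z],-1)@R.T+np.array(d["xyz"])
Z=P[...,2];X=P[...,0];Y=P[...,1]
def s_(n,m):
    p=P[m];r=cv2.minAreaRect(p[:,:2].astype(np.float32)) if len(p)>3 else None; print(n,len(p),p.mean(0).round(4),r,p[:,0].min().round(3),p[:,0].max().round(3))
s_("fin",(Z>.16)&(Z<.185)&(X>.58))
m=(Z>.1)&(Z<.24)&(X<.52)&(X>.4)&(abs(Y+.1)<.05);s_("lever",m)
p=P[m];print("lever slope dz/dx",np.polyfit(p[:,0],p[:,2],1))
s_("stone",(Z>.05)&(Z<.063)&(Y>-.06)&(Y<.02)&(X>.57)&(X<.74))
s_("dish",(Z>.026)&(Z<.04)&(abs(X-.64)<.06)&(abs(Y+.04)<.05))
cv2.imwrite("pics/t7.png",cv2.convertScaleAbs(cv2.resize(d["color"][130:320,320:545,::-1],None,fx=3,fy=3,interpolation=cv2.INTER_CUBIC),alpha=1.5))
```

```text
15.5333 [ 0.27286509 -0.41658114  0.22169106] [-0.58550794  0.72449325 -0.47012606]
fin 142 [ 0.6336 -0.1102  0.1685] ((0.6337856650352478, -0.11124241352081299), (0.016215749084949493, 0.03957737237215042), 84.39876556396484) 0.615 0.653
lever 161 [ 0.4935 -0.1014  0.1287] ((0.4936616122722626, -0.10178050398826599), (0.014599407091736794, 0.0498441644012928), 86.22634887695312) 0.469 0.519
lever slope dz/dx [-0.00660122  0.13194853]
stone 992 [ 0.6534 -0.0033  0.0563] ((0.6525809168815613, -0.002741694450378418), (0.04992584511637688, 0.13023173809051514), 86.64955139160156) 0.587 0.718
dish 152 [ 0.6307 -0.0516  0.0329] ((0.6339050531387329, -0.039833616465330124), (0.09364690631628036, 0.09772730618715286), 0.06444007903337479) 0.587 0.681
```

View pics/t7.png

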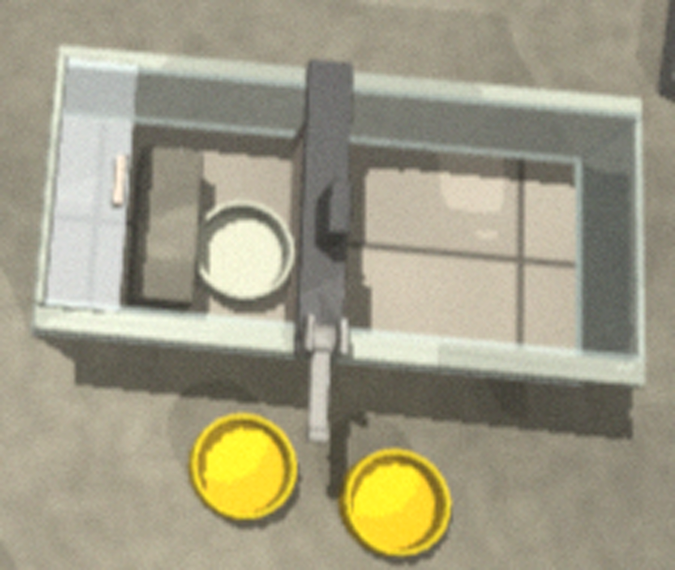

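```bash
python3 -c "
from h import *
print(robot.job_done())"
```

```text
the job is handed in; nothing more can be done
None
```

The divider is locked with the dish held between it and the stone, and I handed the job in at about 15.6 s of the 70 s allowed.

- **Lever up:** The first pinch slipped at about 1.3 rad, so I pushed the lever the rest of the way up with closed fingers. I judged it to be at its stop from the finger position (about 1.73 rad).
- **Divider slid:** I pinched the fin and slid the divider 100 mm. It stalled when the dish met the stone. I loaded it to about 12 N, roughly 9 N of that above the 3 N sliding drag.
- **Lever down:** After releasing the fin, I swung the lever down with closed fingers and pressed it onto its stop at about 22 N.

**Last checks, with the arm clear:**
- **Lever:** it measures level, with no slope in the depth data.
- **Fin:** it is at y = -0.110 m, where the divider stalled under load, so nothing slipped back.
- **Dish:** the top view shows it against the stone. Its contact with the divider plate is hidden under the crossbar, so that rests on the unchanged fin position and the force I felt. My depth fit of the dish was spoiled by neighbouring pixels, so I did not use it.
- **Swing down:** the lever met only about 2 N until the stop, less than the 12 N the cam can take. I went by the level reading, and did not test the lock by pushing the divider.

The arm stayed well away from the turntable. I did not re-check the things on it at the end.

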